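Lay the rolling pin in its cradle rest

ROBOT

A 6-joint arm with a two-finger parallel gripper is mounted at the origin on a cart in front of the work surface, level with it; the furniture and walls round the work are solid. World frame = base frame: x ahead of the robot, y to its left, z up, the work surface at z = 0. Lengths are in m, angles in rad, forces in N, time in s.
With the tool pointing down it reaches from about 0.35 to 0.975 m from the base axis. Payload 4.9 kg.
Tool frame: the origin (TCP) lies midway between the tips of the shut fingers; the grasp point (between the pads) lies r.pinch_z behind it (r.pinch_z is the distance from the TCP to the grasp point, in m); z points along the fingers, y is the line along which they close (so a half turn about z gives the same grasp; the last joint's range is limited). The gripper opens to 85 mm and grips with 20 to 120 N. Pads are 22 mm wide; open, the fingers measure 114 mm over their backs; the gripper's body (76 mm by 85 mm) begins 54 mm behind the grasp point. The pads swing forward as they close: fully open they stand 13 mm farther back than shut.
Start: joints at [1.146, 0.053, 1.613, -0, 1.476, -0.119], TCP at [0.188, 0.596, 0.231] pointing down, gripper open.
Joint ranges: [-3.01, 3.01], [-1.01, 2.22], [0.06, 2.58], [-1.02, 4.17], [0.09, 2.62], [-3.14, 3.14]. Speed limits (rad/s): [2.57, 2.57, 3.14, 3.14, 3.14, 3.14].

INTERFACE

Orientations are given as a rotation vector (axis times angle).
In Python, from station import r, camera, camera_info, order, models gives the robot as it stands.
- The arm moves only by the shell command python3 -m inch 'ROWS'. ROWS is JSON, a list of rows, each an object of numbers: "hand": the opening, from -1 (shut) to 1 (fully open); "tx", "ty", "tz": the shift along the tool's x, y, z in cm; "wx", "wy", "wz": the turn, a rotation vector about the tool's x, y, z in rad. A call has exactly 5 rows; each row shifts and turns the commanded pose from where the row before left it, along the tool's axes as they then stand; what a row does not reach is not made up. A row lasts 1/12 s, in which the tool goes at most 41.7 mm and 7.16 degrees, less where a joint would pass 70% of its speed; a pose out of reach is approached as far as the arm can. A call with a gripper value outside its range is refused whole. The fingers move at their own pace and stop on an object; the grip force is fixed at half the most. Time passes only in rows, so rows that do not move let the fingers close, or fill a call up. It gives the time, the measured TCP pose, the force, the opening and the grip force at its end, in the units of the state.
- r.state(): the state, without advancing time (a new reading comes with each control period).
- camera(name): name is "scene" or "side" or "wrist"; returns the picture (384x512x3 uint8, red, green, blue); there is no depth.
- camera_info(name): a dict with "fx", "fy", "cx", "cy" (pixels), "rvec" (rotation vector, rad) and "tvec" (3), from world to camera coordinates, as OpenCV has them; the wrist camera has in their place "hand_eye" (4x4, takes a point from camera to tool coordinates, whose origin is the TCP and whose axes are the flange's). Camera axes: x right, y down, z forward; pixel columns grow to the right and rows downward; lengths in m; the calibration is good to about 2 mm. A picture is of the moment at which its call begins: read the wrist's pose just before it. camera_info takes no time and is no camera call.
- order.finish_job(): hands the job in; it is judged then, once.
Trained networks look in the newest picture that a camera, given by its name, has taken for a name from the list of things; names that differ only in an ending like _2 or _b are one class to them, and where a whole thing is asked for, a point or a joint stands for the part that bears it (a point fixed in the world has none). Each returns a list of dicts, best first, with "p" (0 to 1); they miss things now and then, are a little off and sometimes report something else, mostly with a low value. They report only what shows in the picture. A call takes as long as a camera call. They do not tell look-alikes from the thing itself.
- models.find_in(thing, camera): "xy" ([column, row] in pixels, amid what is visible of it).
- models.mark_of(thing, camera): "xy" ([column, row] in pixels: a listed point, or the origin of a listed thing).
The state is a dict: "time": time; "joint_positions": joint angles; "qvel": joint speeds; "joint_torque": joint torques, N m; "eef_pos": TCP position; "tcp_rot": TCP orientation; "contact_force": force on the tool from outside, world axes, zero at the start; "moment": the same for the moment, N m; "finger_gap": opening from 0.0 (shut) to 1.0 (fully open); "grip_force": force on a finger pad.
Only numpy, scipy, OpenCV 4.12 (cv2) and the standard library are available. Lean on these libraries where they do the work, as an engineer would, in place of code of your own. Each camera call takes 0.05 s, during which the arm holds its last target. There are 200 camera calls.

TASK

The washed rolling pin has been left in the draining trough and a spice jar with orange-red contents is standing in the middle of the pin's wooden rest. Stand that jar upright on the round board, then lay the rolling pin lengthwise in the two V cradles of the rest, between its end boards, and let it settle fully into both cradles while you still hold it before you let go. Do not knock the jar over, and leave everything else where it stands.

Things in the scene. Friction and masses are not known exactly. Their poses are not given: they have to be found in the camera images.
- pin: wooden rolling pin, 200 mm long, 0.13 to 0.25 kg: round barrel 130 mm long, 44 mm in diameter, and at each end a handle 24 mm in diameter, 35 mm long. Origin: its middle, on the axis; x along the axis (y, z turn as it rolls; both ends alike). At the start it lies in the draining trough, axis 41 mm up. On the worktop its axis is 22 mm up; set down gently it stays there
- drainer: grey plastic draining trough, fixed: a V groove along its x between straight walls 72 mm tall, 98 mm wide over all (74 mm inside), from x = -30 to +115 mm of its origin, closed at the +x end. Origin: on the worktop, below the middle of the pin (within 5 mm); its -x points to the robot's side of the worktop, up to 0.5 rad either way
- drainer_grip (a point): point on the pin's axis 50 mm from the trough's origin along its -x, 41 mm up: the pin sticks out of the trough's open end by 70 mm (35 mm of barrel, then the handle) over bare worktop, and only this part can be gripped there, fingers closing along the trough's y
- rest: dark wooden rest, fixed, 236 mm long (x), 98 mm wide (y): a base board 10 mm thick with two 45-degree V cradles, from 35 to 108 mm either side of the middle, each between cheeks that rise to 62 mm (74 mm apart), and end boards 60 mm tall with inner faces 108 mm from the middle. Origin: under the middle, on the worktop; its x lies within 0.5 rad of the world's x
- rest_seat (a point): point above the rest's middle, 41 mm up, where the middle of a seated pin lies, its axis along the rest's x with 8 mm to spare at each end. The middle 70 mm between the cradles is open to both sides: only there is room for fingers beside a lying pin
- jar: glass spice jar with orange-red contents and a black cap, 46 mm across, 98 mm tall, 0.1 to 0.18 kg; the cap is 41 mm across and reaches from 77 mm to 98 mm above its underside. Origin: centre of its underside; z along its axis. At the start it stands on the base board (10 mm up) in the open middle of the rest
- board: round wooden board, fixed, 203 mm in diameter, 14 mm thick, lying on the worktop in front of the toaster and bread bin. Origin: centre of its underside
- green_jar: small glass spice jar with green contents and a wooden-coloured cap, 42 mm across, 84 mm tall; a bystander that stands on the round board. Origin: centre of its underside; z along its axis
- cup: white espresso cup with a faint blue pattern, 62 mm across, 50 mm tall, its handle reaching 44 mm from the origin along its own -y (the body reaches 44 mm along +y, 31 mm along x); a bystander. Origin: on the underside
- bottle: dark red vinegar bottle, 55 mm across, 228 mm tall; a bystander. Origin: centre of its underside
- shaker: glass salt shaker with a grey top, 44 mm across, 90 mm tall; a bystander. Origin: centre of its underside
- timer: grey-green round wind-up egg timer, 69 mm across, 61 mm tall; a bystander. Origin: centre of its underside
- mug: cream mug with coloured stripes, 83 mm across, 86 mm tall, handle reaching 57 mm along its own -y; a bystander. Origin: on the underside
- mill: brown wooden pepper mill, 58 mm across, 170 mm tall; a bystander. Origin: centre of its underside
Not all that is in view belongs to the job. Leave any purple look-alike of the jar alone.

How it is judged:
By the outcome, as a careful person would: the job done as asked, in the order asked, and still so for the second after the job is handed in, with the robot touching nothing.
It also fails if it takes over 72 s, if anything falls off the work surface, if the arm or the gripper's body presses on something with over 40 N, if the wrist force passes 120 N, or if a joint passes its speed limit or range.

## Working session

There is one attempt and no reset: what is moved stays moved. The work goes in short steps, Python scripts to look and compute and a shell command to move; the robot and the scene stay as the last step left them, time stands still between calls to the robot, and variables do not carry over. Pictures are saved under pics/ and viewed, at most 10 in all, crops included, and the job is handed in when it is done.

```bash
ls; mkdir -p pics
cat > h.py <<'E'
import numpy as np, cv2
from scipy.spatial.transform import Rotation as R
from station import r, camera, camera_info, order, models
def ray(cam,xy,st=None):
    i=camera_info(cam); d=np.array([(xy[0]-i["cx"])/i["fx"],(xy[1]-i["cy"])/i["fy"],1.])
    if cam=="wrist":
        st=st or r.state(); T=np.array(i["hand_eye"]); Rt=R.from_rotvec(st["tcp_rot"]).as_matrix()
        return Rt@T[:3,3]+np.array(st["eef_pos"]), Rt@T[:3,:3]@d
    M=R.from_rotvec(i["rvec"]).as_matrix()
    return -M.T@np.array(i["tvec"]), M.T@d
def atz(cam,xy,z,st=None):
    o,d=ray(cam,xy,st); return o+d*(z-o[2])/d[2]
def proj(cam,p,st=None):
    i=camera_info(cam); p=np.array(p,float)
    if cam=="wrist":
        st=st or r.state(); T=np.array(i["hand_eye"]); Rt=R.from_rotvec(st["tcp_rot"]).as_matrix()
        c=T[:3,:3].T@(Rt.T@(p-st["eef_pos"])-T[:3,3])
    else: c=R.from_rotvec(i["rvec"]).as_matrix()@p+np.array(i["tvec"])
    return np.array([i["fx"]*c[0]/c[2]+i["cx"],i["fy"]*c[1]/c[2]+i["cy"]])
def save(cam,n,img=None):
    im=camera(cam) if img is None else img
    cv2.imwrite(f"pics/{n}.png",im[:,:,::-1]); return im
def fwd(d):  # world shift -> tool cm
    st=r.state(); return R.from_rotvec(st["tcp_rot"]).inv().apply(d)*100
E
python3 - <<'E'
from h import *
np.set_printoptions(precision=3,suppress=True)
a=save("scene","s1");b=save("side","d1")
print(r.pinch_z, r.state()); print(R.from_rotvec(r.state()["tcp_rot"]).as_matrix(), camera_info("wrist")["hand_eye"])
Z=dict(pin=.041,drainer=0,drainer_grip=.041,rest=0,rest_seat=.041,jar=.01,board=0,green_jar=.014,cup=0,bottle=0,shaker=0,timer=0,mug=0,mill=0)
for t,z in Z.items():
  for c in("scene","side"):
    for m in models.mark_of(t,c)[:3]: 
        if m["p"]>.2: print(t,c,round(m["p"],2),np.array(m["xy"]),atz(c,m["xy"],z))
E
```

```text
pics
0.0187 {'time': 0.1, 'joint_positions': array([ 1.146,  0.053,  1.614, -0.   ,  1.476, -0.119]), 'qvel': array([-0.001, -0.001, -0.002, -0.001,  0.002,  0.001]), 'joint_torque': array([  0.001, -39.49 , -37.136,  -0.   ,   0.004,  -0.   ]), 'eef_pos': array([0.188, 0.595, 0.23 ]), 'tcp_rot': array([-0.478, -3.104,  0.003]), 'contact_force': array([ 0.09 ,  0.245, -0.637]), 'moment': array([ 0.031, -0.008, -0.006]), 'grip_force': 0.0, 'finger_gap': 0.9993565165691644}
[[-0.954  0.301 -0.001]
 [ 0.301  0.954 -0.002]
 [ 0.    -0.002 -1.   ]] [[ 0.001 -0.958 -0.287  0.073]
 [ 1.     0.001  0.001 -0.001]
 [-0.    -0.287  0.958 -0.143]
 [ 0.     0.     0.     1.   ]]
pin scene 0.58 [332.4 242.2] [ 0.51  -0.332  0.041]
pin side 0.79 [273.4 236.8] [ 0.505 -0.328  0.041]
drainer scene 0.6 [330.1 250.9] [ 0.513 -0.325  0.   ]
drainer_grip scene 0.94 [316.1 246.8] [ 0.46  -0.299  0.041]
drainer_grip side 0.93 [260.7 236.4] [ 0.459 -0.307  0.041]
rest scene 0.66 [177.8 193.5] [ 0.517  0.346 -0.   ]
rest side 0.75 [224.8 160.7] [0.532 0.331 0.   ]
rest side 0.45 [270.1 242.8] [ 0.498 -0.315 
[... 872 characters left out ...]
232.1] [0.394 0.057 0.   ]
cup side 0.64 [282.6 192.6] [ 0.689 -0.024  0.   ]
cup side 0.47 [221.  195.7] [0.417 0.059 0.   ]
bottle scene 0.74 [238.6 191.1] [0.661 0.151 0.   ]
bottle side 0.84 [262.8 171.2] [0.674 0.172 0.   ]
shaker scene 0.65 [305.1 216.3] [ 0.646 -0.159  0.   ]
shaker scene 0.51 [330.4 242.8] [ 0.553 -0.307  0.   ]
shaker side 0.69 [288.8 208.7] [ 0.664 -0.143  0.   ]
timer scene 0.55 [129.4 194.1] [0.411 0.509 0.   ]
timer side 0.5 [196.5 144.7] [0.444 0.535 0.   ]
mug scene 0.97 [407.6 260.8] [ 0.599 -0.555  0.   ]
mug side 0.76 [321.1 272.9] [ 0.609 -0.54   0.   ]
mill scene 0.81 [370.1 229.6] [ 0.694 -0.39   0.   ]
mill side 0.78 [320.6 238.5] [ 0.701 -0.369  0.   ]
```

Run:
```python
from h import *
a=cv2.imread("pics/s1.png");b=cv2.imread("pics/d1.png")
ca=cv2.resize(a[130:310,90:450],None,fx=2.2,fy=2.2,interpolation=3)[:,:800]
cb=cv2.resize(b[100:300,150:390],None,fx=3.3,fy=3,interpolation=3)
cv2.imwrite("pics/ca.png",ca);cv2.imwrite("pics/cb.png",cb)
```

```text
(no output)
```

View pics/ca.png

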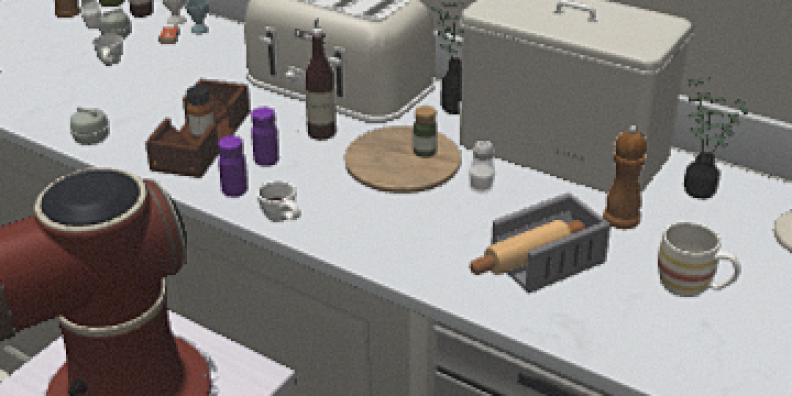

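View pics/cb.png

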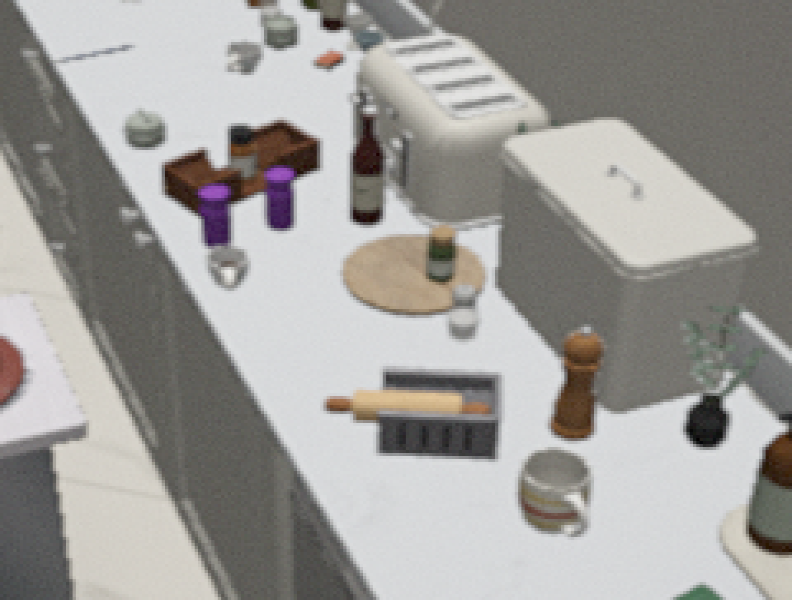

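The jar in the rest, at scene (181,185), has orange-red contents and a black cap, so it is the one meant. The two at scene (196,205) and (210,193) are purple look-alikes. I'm moving over the rest for a close-up to confirm this.

```bash
python3 -m inch '[{"tx":-3.4,"ty":-1.5,"tz":-0.5,"hand":1},{"tx":-3.4,"ty":-1.5,"tz":-0.5,"hand":1},{"tx":-3.4,"ty":-1.5,"tz":-0.5,"hand":1},{"tx":-3.4,"ty":-1.5,"tz":-0.5,"hand":1},{"tx":-3.4,"ty":-1.5,"tz":-0.5,"hand":1}]'
python3 -m inch '[{"tx":-3.4,"ty":-1.5,"tz":-0.5,"hand":1},{"tx":-3.4,"ty":-1.5,"tz":-0.5,"hand":1},{"tx":-3.4,"ty":-1.5,"tz":-0.5,"hand":1},{"tx":-3.4,"ty":-1.5,"tz":-0.5,"hand":1},{"hand":1}]'
python3 - <<'E'
from h import *
np.set_printoptions(precision=3,suppress=True)
st=r.state(); a=save("wrist","w1"); print(st["eef_pos"],st["tcp_rot"],st["joint_positions"])
for t,z in dict(rest=0,rest_seat=.041,jar=.01).items():
    for m in models.mark_of(t,"wrist")[:3]: print(t,round(m["p"],2),np.array(m["xy"]),atz("wrist",m["xy"],z,st))
E
```

```text
[0.188 0.596 0.231] [-0.479 -3.105  0.   ] [ 1.146  0.053  1.613 -0.     1.476 -0.119]
jar 0.67 [ 71.4 371.3] [0.425 0.191 0.01 ]invalid input at $[0]: expected keys hand, tx, ty, tz, wx, wy, wz
invalid input at $[0]: expected keys hand, tx, ty, tz, wx, wy, wz
```

View pics/w1.png

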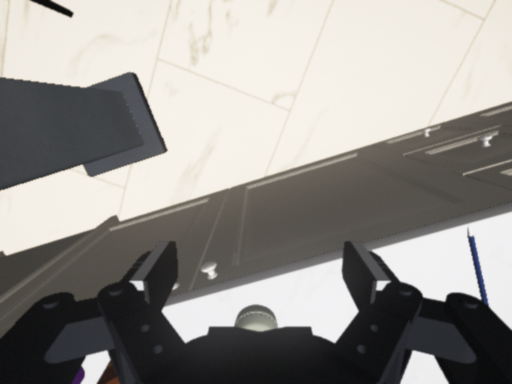

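The wrist view is still at the start pose because the rows were refused: every key is required. It shows only floor, the cabinet front and the timer at about (255,318). Sending the full rows now.

```bash
python3 -m inch '[{"tx":-3.4,"ty":-1.5,"tz":-0.5,"wx":0,"wy":0,"wz":0,"hand":1},{"tx":-3.4,"ty":-1.5,"tz":-0.5,"wx":0,"wy":0,"wz":0,"hand":1},{"tx":-3.4,"ty":-1.5,"tz":-0.5,"wx":0,"wy":0,"wz":0,"hand":1},{"tx":-3.4,"ty":-1.5,"tz":-0.5,"wx":0,"wy":0,"wz":0,"hand":1},{"tx":-3.4,"ty":-1.5,"tz":-0.5,"wx":0,"wy":0,"wz":0,"hand":1}]'
python3 -m inch '[{"tx":-3.4,"ty":-1.5,"tz":-0.5,"wx":0,"wy":0,"wz":0,"hand":1},{"tx":-3.4,"ty":-1.5,"tz":-0.5,"wx":0,"wy":0,"wz":0,"hand":1},{"tx":-3.4,"ty":-1.5,"tz":-0.5,"wx":0,"wy":0,"wz":0,"hand":1},{"tx":-3.4,"ty":-1.5,"tz":-0.5,"wx":0,"wy":0,"wz":0,"hand":1},{"tx":0,"ty":0,"tz":0,"wx":0,"wy":0,"wz":0,"hand":1}]'
python3 - <<'E'
from h import *
np.set_printoptions(precision=3,suppress=True)
st=r.state(); a=save("wrist","w2"); print(st["eef_pos"],st["tcp_rot"],st["joint_positions"])
for t,z in dict(rest=0,rest_seat=.041,jar=.01).items():
    for m in models.mark_of(t,"wrist")[:3]: print(t,round(m["p"],2),np.array(m["xy"]),atz("wrist",m["xy"],z,st))
E
```

```text
time: 2.12
eef_pos: [0.3286, 0.4721, 0.2567]
tcp_rot: [0.478, 3.105, 0.0]
contact_force: [1.2, 0.5, -0.1]
finger_gap: 1.0
grip_force: 0.0
time: 2.53
eef_pos: [0.4438, 0.3714, 0.2777]
tcp_rot: [0.488, 3.1, -0.0]
contact_force: [0.0, 0.1, 1.0]
finger_gap: 1.0
grip_force: 0.0
[0.444 0.371 0.278] [ 0.488  3.1   -0.   ] [ 0.57  -0.082  1.669 -0.003  1.551 -0.689]
rest 0.66 [258.3 214.5] [0.53  0.341 0.   ]
rest_seat 0.6 [252.7 222.6] [0.524 0.335 0.041]
jar 0.73 [173.6 243.1] [0.531 0.197 0.01 ]
jar 0.58 [142.6 188.2] [0.431 0.189 0.01 ]
```

View pics/w2.png

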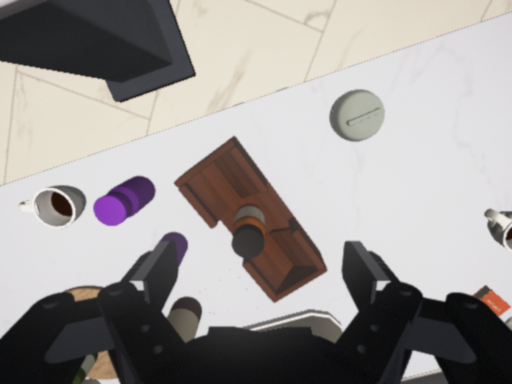

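The wrist view shows the rest with the orange-bodied, black-capped jar, cap at (248,240). The purple ones are at (112,207) and (173,245), so the right jar is confirmed. Next, the rest's axis from its corners.

Run:
```python
from h import *
np.set_printoptions(precision=4,suppress=True)
a=[atz("wrist",p,.060)[:2] for p in((235,138),(177,183),(326,268),(275,301))]
print(np.array(a)); n=(a[0]+a[1])/2; f=(a[2]+a[3])/2; d=f-n
print("centre",(n+f)/2,"yaw",np.arctan2(d[1],d[0]),np.linalg.norm(d),np.linalg.norm(a[0]-a[1]))
print("long edges",[np.arctan2(*(a[i+2]-a[i])[::-1]) for i in(0,1)])
print("cap",atz("wrist",(248,241),.108), "tool y yaw",np.arctan2(*R.from_rotvec(r.state()["tcp_rot"]).as_matrix()[:2,1][::-1]))
```

```text
[[0.3937 0.3568]
 [0.4262 0.2648]
 [0.6093 0.4224]
 [0.6412 0.3358]]
centre [0.5176 0.3449] yaw 0.3074890635673633 0.22587309167437458 0.09758080026594272
long edges [np.float64(0.29573338501843477), np.float64(0.3191885655395777)]
cap [0.5123 0.3372 0.108 ] tool y yaw 1.2654335787627513
```

```bash
python3 -m inch '[{"tx":-2.7,"ty":-0.4,"tz":2,"wx":0,"wy":0,"wz":0,"hand":1},{"tx":-2.7,"ty":-0.4,"tz":2,"wx":0,"wy":0,"wz":0,"hand":1},{"tx":-2.7,"ty":-0.4,"tz":2,"wx":0,"wy":0,"wz":0,"hand":1},{"tx":0,"ty":0,"tz":0,"wx":0,"wy":0,"wz":-0.12,"hand":1},{"tx":0,"ty":0,"tz":0,"wx":0,"wy":0,"wz":-0.12,"hand":1}]'
python3 -m inch '[{"tx":0,"ty":0,"tz":0,"wx":0,"wy":0,"wz":-0.12,"hand":1},{"tx":0,"ty":0,"tz":0,"wx":0,"wy":0,"wz":-0.12,"hand":1},{"tx":0,"ty":0,"tz":0,"wx":0,"wy":0,"wz":-0.12,"hand":1},{"tx":0,"ty":0,"tz":0,"wx":0,"wy":0,"wz":0,"hand":1},{"tx":0,"ty":0,"tz":0,"wx":0,"wy":0,"wz":0,"hand":1}]'
python3 - <<'E'
from h import *
np.set_printoptions(precision=3,suppress=True)
st=r.state(); a=save("wrist","w3"); print(st["eef_pos"],st["tcp_rot"],st["joint_positions"])
print("toolx",R.from_rotvec(st["tcp_rot"]).as_matrix()[:,0])
for t,z in dict(rest=0,rest_seat=.041,jar=.01).items():
    for m in models.mark_of(t,"wrist")[:3]: print(t,round(m["p"],2),np.array(m["xy"]),atz("wrist",m["xy"],z,st))
b=cv2.resize(a,None,fx=1.5,fy=1.5,interpolation=3); save("wrist","w3b",b)
E
```

```text
time: 3.15
eef_pos: [0.5118, 0.3393, 0.2132]
tcp_rot: [-0.093, -3.136, 0.004]
contact_force: [-0.8, 0.9, 0.6]
finger_gap: 0.999
grip_force: 0.0
time: 3.57
eef_pos: [0.512, 0.3404, 0.216]
tcp_rot: [0.459, -3.107, 0.0]
contact_force: [-0.3, 0.3, -0.7]
finger_gap: 1.005
grip_force: 0.0
[0.512 0.34  0.216] [ 0.459 -3.107  0.   ] [ 0.466  0.039  1.653  0.     1.45  -1.398]
toolx [-0.957 -0.289  0.001]
rest 0.65 [256.7 174.6] [0.522 0.339 0.   ]
jar 0.93 [145.9 149.8] [0.53  0.198 0.01 ]
jar 0.67 [148.3  64.6] [0.433 0.183 0.01 ]
```

View pics/w3b.png

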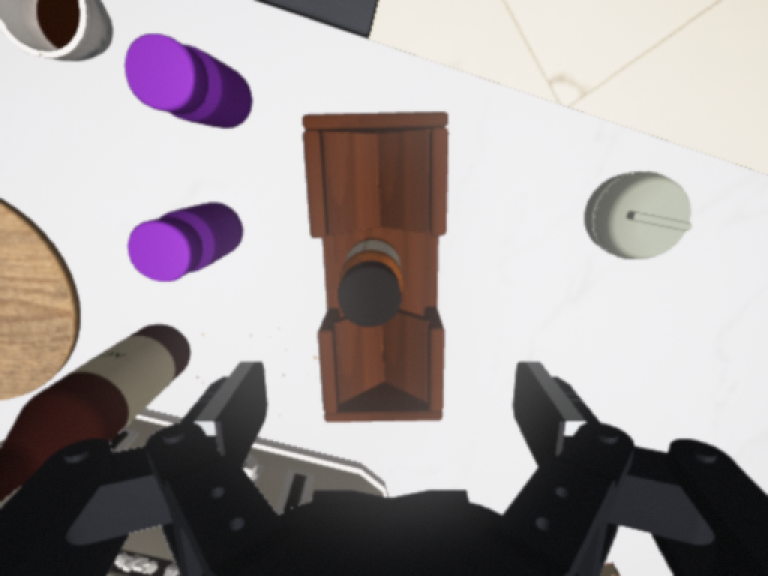

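Run:
```python
from h import *
np.set_printoptions(precision=4,suppress=True)
P=lambda u,v,z:atz("wrist",(u/1.5,v/1.5),z)[:2]
a=[P(303,115,.06),P(447,113,.06),P(325,420,.06),P(441,419,.06)]
n=(a[0]+a[1])/2; f=(a[2]+a[3])/2; d=f-n
c=(n+f)/2
print(np.array(a),"centre",c,"yaw",np.arctan2(d[1],d[0]),np.linalg.norm(d),np.linalg.norm(a[0]-a[1]),np.linalg.norm(a[2]-a[3]))
cap=P(370,293,.108); print("cap",cap,"diam",np.linalg.norm(P(338,293,.108)-P(402,293,.108)))
print("move to cap",fwd(np.r_[cap,0]-np.r_[r.state()["eef_pos"][:2],0]))
```

```text
[[0.4304 0.2548]
 [0.4017 0.3453]
 [0.6507 0.3261]
 [0.6224 0.4166]] centre [0.5263 0.3357] yaw 0.31269926021254685 0.23174947127727502 0.09491663738907648 0.09477678709013833
cap [0.5208 0.329 ] diam 0.03992792237091346
move to cap [-0.4729 -1.2567 -0.0001]
```

```bash
python3 -m inch '[{"tx":-0.5,"ty":-1.25,"tz":0,"wx":0,"wy":0,"wz":-0.02,"hand":1},{"tx":0,"ty":0,"tz":3.5,"wx":0,"wy":0,"wz":0,"hand":1},{"tx":0,"ty":0,"tz":3.5,"wx":0,"wy":0,"wz":0,"hand":1},{"tx":0,"ty":0,"tz":3.5,"wx":0,"wy":0,"wz":0,"hand":1},{"tx":0,"ty":0,"tz":0,"wx":0,"wy":0,"wz":0,"hand":1}]'
python3 -m inch '[{"tx":0,"ty":0,"tz":3,"wx":0,"wy":0,"wz":0,"hand":1},{"tx":0,"ty":0,"tz":3,"wx":0,"wy":0,"wz":0,"hand":1},{"tx":0,"ty":0,"tz":0,"wx":0,"wy":0,"wz":0,"hand":1},{"tx":0,"ty":0,"tz":0,"wx":0,"wy":0,"wz":0,"hand":-1},{"tx":0,"ty":0,"tz":0,"wx":0,"wy":0,"wz":0,"hand":-1}]'
python3 -m inch '[{"tx":0,"ty":0,"tz":0,"wx":0,"wy":0,"wz":0,"hand":-1},{"tx":0,"ty":0,"tz":0,"wx":0,"wy":0,"wz":0,"hand":-1},{"tx":0,"ty":0,"tz":0,"wx":0,"wy":0,"wz":0,"hand":-1},{"tx":0,"ty":0,"tz":0,"wx":0,"wy":0,"wz":0,"hand":-1},{"tx":0,"ty":0,"tz":0,"wx":0,"wy":0,"wz":0,"hand":-1}]'
```

```text
time: 4.18
eef_pos: [0.5163, 0.3262, 0.1026]
tcp_rot: [0.488, -3.089, 0.007]
contact_force: [-1.5, -1.2, -1.8]
finger_gap: 1.001
grip_force: 0.0
time: 4.6
eef_pos: [0.5228, 0.3296, 0.054]
tcp_rot: [-0.491, 3.1, 0.001]
contact_force: [0.6, 0.5, 1.3]
finger_gap: 0.746
grip_force: 0.0
time: 5.02
eef_pos: [0.5236, 0.33, 0.055]
tcp_rot: [-0.491, 3.097, 0.003]
contact_force: [0.9, 0.4, 6.6]
finger_gap: 0.499
grip_force: 61.6
```

```bash
python3 -m inch '[{"tx":0,"ty":0,"tz":-1.5,"wx":0,"wy":0,"wz":0,"hand":-1},{"tx":0,"ty":0,"tz":-3,"wx":0,"wy":0,"wz":0,"hand":-1},{"tx":0,"ty":0,"tz":-3.5,"wx":0,"wy":0,"wz":0,"hand":-1},{"tx":0,"ty":0,"tz":-3.5,"wx":0,"wy":0,"wz":0,"hand":-1},{"tx":0,"ty":0,"tz":-2.5,"wx":0,"wy":0,"wz":0,"hand":-1}]'
python3 -m inch '[{"tx":0.6,"ty":-1.9,"tz":0,"wx":0,"wy":0,"wz":0,"hand":-1},{"tx":1.2,"ty":-3.6,"tz":0,"wx":0,"wy":0,"wz":0,"hand":-1},{"tx":1.2,"ty":-3.6,"tz":0,"wx":0,"wy":0,"wz":0,"hand":-1},{"tx":1.2,"ty":-3.6,"tz":0,"wx":0,"wy":0,"wz":0,"hand":-1},{"tx":1.2,"ty":-3.6,"tz":0,"wx":0,"wy":0,"wz":0,"hand":-1}]'
python3 -m inch '[{"tx":1.2,"ty":-3.6,"tz":0,"wx":0,"wy":0,"wz":0,"hand":-1},{"tx":1.2,"ty":-3.6,"tz":0,"wx":0,"wy":0,"wz":0,"hand":-1},{"tx":1.2,"ty":-3.6,"tz":0,"wx":0,"wy":0,"wz":0,"hand":-1},{"tx":0.6,"ty":-1.9,"tz":0,"wx":0,"wy":0,"wz":0,"hand":-1},{"tx":0,"ty":0,"tz":0,"wx":0,"wy":0,"wz":0,"hand":-1}]'
```

```text
time: 5.43
eef_pos: [0.5223, 0.3293, 0.1959]
tcp_rot: [-0.491, 3.098, 0.002]
contact_force: [1.3, -0.3, -0.7]
finger_gap: 0.503
grip_force: 61.2
time: 5.85
eef_pos: [0.5201, 0.1557, 0.1922]
tcp_rot: [-0.493, 3.101, -0.0]
contact_force: [0.3, 0.4, -1.0]
finger_gap: 0.496
grip_force: 61.2
time: 6.27
eef_pos: [0.5197, 0.0197, 0.1922]
tcp_rot: [-0.484, 3.103, -0.003]
contact_force: [-0.0, 0.3, -1.6]
finger_gap: 0.497
grip_force: 61.3
```

```bash
python3 -m inch '[{"tx":-2.3,"ty":-0.75,"tz":0,"wx":0,"wy":0,"wz":0,"hand":-1},{"tx":-2.3,"ty":-0.75,"tz":0,"wx":0,"wy":0,"wz":0,"hand":-1},{"tx":-2.3,"ty":-0.75,"tz":0,"wx":0,"wy":0,"wz":0,"hand":-1},{"tx":-1.9,"ty":-0.6,"tz":1,"wx":0,"wy":0,"wz":0,"hand":-1},{"tx":0,"ty":0,"tz":3,"wx":0,"wy":0,"wz":0,"hand":-1}]'
python3 -m inch '[{"tx":0,"ty":0,"tz":3,"wx":0,"wy":0,"wz":0,"hand":-1},{"tx":0,"ty":0,"tz":3,"wx":0,"wy":0,"wz":0,"hand":-1},{"tx":0,"ty":0,"tz":1.5,"wx":0,"wy":0,"wz":0,"hand":-1},{"tx":0,"ty":0,"tz":0.5,"wx":0,"wy":0,"wz":0,"hand":-1},{"tx":0,"ty":0,"tz":0,"wx":0,"wy":0,"wz":0,"hand":-1}]'
python3 - <<'E'
from h import *
np.set_printoptions(precision=3,suppress=True)
st=r.state(); a=save("wrist","w4");save("scene","s4"); print(st["eef_pos"],st["contact_force"])
c=cv2.imread("pics/s4.png")[150:250,210:350]
b=np.hstack([cv2.resize(a[:,:,::-1],(512,384)),cv2.resize(c,(288,206)).repeat(1,0) if 0 else cv2.copyMakeBorder(cv2.resize(c,(288,206)),0,178,0,0,0)])
cv2.imwrite("pics/w4b.png",b)
E
```

```text
time: 6.68
eef_pos: [0.6189, 0.0238, 0.1576]
tcp_rot: [-0.49, 3.089, -0.004]
contact_force: [0.8, -1.2, -0.9]
finger_gap: 0.5
grip_force: 61.3
time: 7.1
eef_pos: [0.611, 0.0242, 0.0698]
tcp_rot: [0.492, -3.1, -0.002]
contact_force: [0.7, -0.1, -1.1]
finger_gap: 0.496
grip_force: 61.3
[0.611 0.024 0.07 ] [ 0.719 -0.096 -1.058]
```

View pics/w4b.png

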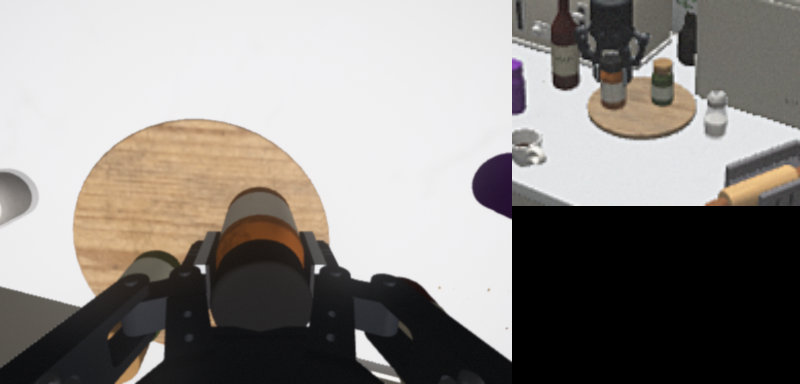

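The jar is upright over the near-left part of the board. The green jar at (150,290) is clear of the fingers. Lowering onto the board.

```bash
python3 -m inch '[{"tx":0,"ty":0,"tz":0.6,"wx":0,"wy":0,"wz":0,"hand":-1},{"tx":0,"ty":0,"tz":0.2,"wx":0,"wy":0,"wz":0,"hand":-1},{"tx":0,"ty":0,"tz":0.15,"wx":0,"wy":0,"wz":0,"hand":-1},{"tx":0,"ty":0,"tz":0,"wx":0,"wy":0,"wz":0,"hand":-1},{"tx":0,"ty":0,"tz":0,"wx":0,"wy":0,"wz":0,"hand":-1}]'
```

```text
time: 7.62
eef_pos: [0.6123, 0.0234, 0.062]
tcp_rot: [-0.491, 3.103, -0.0]
contact_force: [0.1, -0.0, -1.4]
finger_gap: 0.499
grip_force: 61.3
```

```bash
python3 -m inch '[{"tx":0,"ty":0,"tz":0.1,"wx":0,"wy":0,"wz":0,"hand":-1},{"tx":0,"ty":0,"tz":0.1,"wx":0,"wy":0,"wz":0,"hand":-1},{"tx":0,"ty":0,"tz":0.05,"wx":0,"wy":0,"wz":0,"hand":-1},{"tx":0,"ty":0,"tz":0,"wx":0,"wy":0,"wz":0,"hand":-1},{"tx":0,"ty":0,"tz":0,"wx":0,"wy":0,"wz":0,"hand":-1}]'
```

```text
time: 8.03
eef_pos: [0.6121, 0.0234, 0.0592]
tcp_rot: [0.491, -3.103, -0.0]
contact_force: [-0.1, -0.4, -0.9]
finger_gap: 0.501
grip_force: 61.3
```

```bash
python3 -m inch '[{"tx":0,"ty":0,"tz":0.1,"wx":0,"wy":0,"wz":0,"hand":-1},{"tx":0,"ty":0,"tz":0.1,"wx":0,"wy":0,"wz":0,"hand":-1},{"tx":0,"ty":0,"tz":0.05,"wx":0,"wy":0,"wz":0,"hand":-1},{"tx":0,"ty":0,"tz":0,"wx":0,"wy":0,"wz":0,"hand":-1},{"tx":0,"ty":0,"tz":0,"wx":0,"wy":0,"wz":0,"hand":-1}]'
```

```text
time: 8.45
eef_pos: [0.6129, 0.0235, 0.0591]
tcp_rot: [-0.492, 3.102, 0.0]
contact_force: [-4.0, 1.0, 9.2]
finger_gap: 0.498
grip_force: 62.4
```

Touchdown at 9 N. Releasing and lifting.

```bash
python3 -m inch '[{"tx":0,"ty":0,"tz":-0.1,"wx":0,"wy":0,"wz":0,"hand":0.2},{"tx":0,"ty":0,"tz":0,"wx":0,"wy":0,"wz":0,"hand":0.5},{"tx":0,"ty":0,"tz":0,"wx":0,"wy":0,"wz":0,"hand":1},{"tx":0,"ty":0,"tz":0,"wx":0,"wy":0,"wz":0,"hand":1},{"tx":0,"ty":0,"tz":0,"wx":0,"wy":0,"wz":0,"hand":1}]'
python3 -m inch '[{"tx":0,"ty":0,"tz":-2,"wx":0,"wy":0,"wz":0,"hand":1},{"tx":0,"ty":0,"tz":-3,"wx":0,"wy":0,"wz":0,"hand":1},{"tx":0,"ty":0,"tz":-4,"wx":0,"wy":0,"wz":0,"hand":1},{"tx":0,"ty":0,"tz":-4,"wx":0,"wy":0,"wz":0,"hand":1},{"tx":0,"ty":0,"tz":-3,"wx":0,"wy":0,"wz":0,"hand":1}]'
python3 - <<'E'
from h import *
np.set_printoptions(precision=3,suppress=True)
st=r.state(); print(st["eef_pos"],st["joint_positions"])
camera("scene");camera("side")
for c in("scene","side"):
  for t,z in dict(jar=.014,pin=.041,drainer=0,drainer_grip=.041).items():
    for m in models.mark_of(t,c)[:3]:
      if m["p"]>.4: print(c,t,round(m["p"],2),np.array(m["xy"]),atz(c,m["xy"],z))
E
```

```text
time: 8.87
eef_pos: [0.612, 0.0234, 0.0575]
tcp_rot: [0.491, -3.103, -0.0]
contact_force: [-0.5, -0.1, 0.3]
finger_gap: 1.0
grip_force: 0.0
time: 9.28
eef_pos: [0.6129, 0.0234, 0.2214]
tcp_rot: [-0.491, 3.1, -0.001]
contact_force: [1.1, -0.3, 1.6]
finger_gap: 0.998
grip_force: 0.0
[0.613 0.023 0.221] [-0.083  0.03   1.653 -0.     1.455 -1.968]
scene jar 0.72 [195.6 215.8] [0.419 0.17  0.014]
scene jar 0.52 [212.8 201.9] [0.526 0.175 0.014]
scene jar 0.5 [259.7 199.5] [0.635 0.032 0.014]
scene drainer 0.96 [326.7 248.7] [ 0.517 -0.311  0.   ]
scene drainer_grip 0.85 [316.4 246.4] [ 0.463 -0.299  0.041]
side jar 0.77 [212.9 179.6] [0.418 0.176 0.014]
side jar 0.65 [264.1 188.1] [0.616 0.022 0.014]
side jar 0.48 [234.7 173.9] [0.53  0.182 0.014]
side pin 0.83 [272.5 236.7] [ 0.502 -0.326  0.041]
side drainer 0.81 [268.5 239.9] [ 0.499 -0.297  0.   ]
side drainer_grip 0.64 [257.8 236.4] [ 0.449 -0.303  0.041]
```

```bash
python3 -m inch '[{"tx":1.3,"ty":-1.3,"tz":0,"wx":0,"wy":0,"wz":0,"hand":1},{"tx":2.6,"ty":-2.8,"tz":0,"wx":0,"wy":0,"wz":0,"hand":1},{"tx":2.6,"ty":-2.8,"tz":0,"wx":0,"wy":0,"wz":0,"hand":1},{"tx":2.6,"ty":-2.8,"tz":0,"wx":0,"wy":0,"wz":0,"hand":1},{"tx":2.6,"ty":-2.8,"tz":0,"wx":0,"wy":0,"wz":0,"hand":1}]'
python3 -m inch '[{"tx":2.6,"ty":-2.8,"tz":0,"wx":0,"wy":0,"wz":0,"hand":1},{"tx":2.6,"ty":-2.8,"tz":0,"wx":0,"wy":0,"wz":0,"hand":1},{"tx":2.6,"ty":-2.8,"tz":0,"wx":0,"wy":0,"wz":0,"hand":1},{"tx":2.6,"ty":-2.8,"tz":0,"wx":0,"wy":0,"wz":0,"hand":1},{"tx":2.6,"ty":-2.6,"tz":0,"wx":0,"wy":0,"wz":0,"hand":1}]'
python3 -m inch '[{"tx":0,"ty":0,"tz":0,"wx":0,"wy":0,"wz":0.11,"hand":1},{"tx":0,"ty":0,"tz":0,"wx":0,"wy":0,"wz":0.12,"hand":1},{"tx":0,"ty":0,"tz":0,"wx":0,"wy":0,"wz":0.12,"hand":1},{"tx":0,"ty":0,"tz":0,"wx":0,"wy":0,"wz":0.12,"hand":1},{"tx":0,"ty":0,"tz":0,"wx":0,"wy":0,"wz":0.12,"hand":1}]'
python3 -m inch '[{"tx":0,"ty":0,"tz":0,"wx":0,"wy":0,"wz":0.12,"hand":1},{"tx":0,"ty":0,"tz":0,"wx":0,"wy":0,"wz":0.1,"hand":1},{"tx":0,"ty":0,"tz":0,"wx":0,"wy":0,"wz":0,"hand":1},{"tx":0,"ty":0,"tz":0,"wx":0,"wy":0,"wz":0,"hand":1},{"tx":0,"ty":0,"tz":0,"wx":0,"wy":0,"wz":0,"hand":1}]'
python3 - <<'E'
from h import *
np.set_printoptions(precision=3,suppress=True)
st=r.state(); a=save("wrist","w5"); print(st["joint_positions"])
for t,z in dict(pin=.041,drainer=0,drainer_grip=.041).items():
    for m in models.mark_of(t,"wrist")[:3]: print(t,round(m["p"],2),np.array(m["xy"]),atz("wrist",m["xy"],z,st))
save("wrist","w5b",cv2.resize(a,None,fx=1.5,fy=1.5,interpolation=3))
E
```

```text
time: 10.2
eef_pos: [0.5383, -0.1326, 0.2169]
tcp_rot: [0.493, -3.102, -0.001]
contact_force: [-0.4, 0.2, -0.2]
finger_gap: 1.003
grip_force: 0.0
time: 10.62
eef_pos: [0.4572, -0.3045, 0.2171]
tcp_rot: [0.491, -3.102, -0.001]
contact_force: [0.9, -0.2, 0.1]
finger_gap: 1.001
grip_force: 0.0
time: 11.03
eef_pos: [0.4581, -0.303, 0.2168]
tcp_rot: [-0.442, -3.109, -0.001]
contact_force: [-0.5, -0.0, -0.3]
finger_gap: 1.003
grip_force: 0.0
time: 11.45
eef_pos: [0.4584, -0.3029, 0.2173]
tcp_rot: [-0.767, -3.046, -0.001]
contact_force: [-0.3, 0.2, -0.1]
finger_gap: 1.0
grip_force: 0.0
[-0.719 -0.118  1.803 -0.     1.457 -1.797]
pin 0.59 [264.8 212.3] [ 0.503 -0.32   0.041]
drainer 0.22 [163.2 314.9] [ 0.592 -0.543  0.   ]
```

View pics/w5b.png

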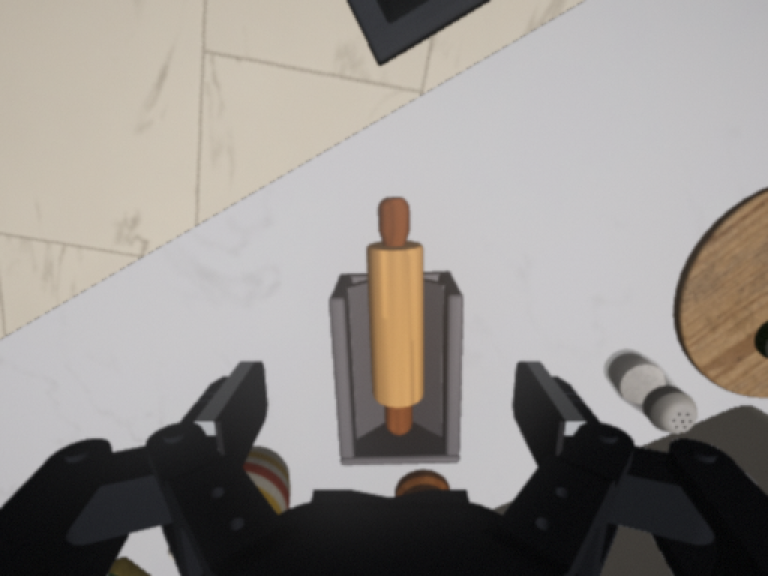

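The wrist view shows the pin with its near handle tip at (394,198) and its barrel from (395,243) to (399,405), lying in the trough with the open end towards the robot.

Run:
```python
from h import *
np.set_printoptions(precision=4,suppress=True)
P=lambda u,v,z:atz("wrist",(u/1.5,v/1.5),z)[:2]
n,f=P(395,241,.06),P(398.5,407,.055); d=f-n
print("barrel",n,f,np.linalg.norm(d),"yaw",np.arctan2(d[1],d[0]))
h0,h1=P(394,197,.041),P(399,436,.041);d2=h1-h0
print("tips",h0,h1,np.linalg.norm(d2),np.arctan2(d2[1],d2[0]),"mid",(h0+h1)/2,(n+f)/2)
st=r.state();M=R.from_rotvec(st["tcp_rot"]).as_matrix(); print("tool x yaw",np.arctan2(-M[1,0],-M[0,0]))
print("trough mouth",P(333,275,.072),P(460,273,.072))
u=d2/np.linalg.norm(d2); m=((h0+h1)/2+(n+f)/2)/2; g=m-u*.052
print("mid",m,"grip",g,"tool cm",fwd(np.r_[g-st["eef_pos"][:2],0]))
e=P(200,222,0),P(420,95,0); print("edge",e)
```

```text
barrel [ 0.4438 -0.2908] [ 0.5681 -0.3539] 0.139405319623912 yaw -0.4691188832982458
tips [ 0.4174 -0.2773] [ 0.6021 -0.3711] 0.20709279727223787 -0.4696645561072564 mid [ 0.5097 -0.3242] [ 0.5059 -0.3224]
tool x yaw -0.4949248796623545
trough mouth [ 0.4424 -0.3401] [ 0.4837 -0.2603]
mid [ 0.5078 -0.3233] grip [ 0.4615 -0.2998] tool cm [-0.1011  0.4266 -0.    ]
edge (array([ 0.3603, -0.4339]), array([ 0.3608, -0.2235]))
```

Run:
```python
from h import *
np.set_printoptions(precision=4,suppress=True)
P=lambda u,v,z:atz("wrist",(u/1.5,v/1.5),z)[:2]
u=np.array([np.cos(-.4697),np.sin(-.4697)]);v=np.array([-u[1],u[0]]);m=np.array([.5078,-.3233])
for q in((332,293,.072),(462,291,.072),(340,274,0),(454,273,0),(341,464,.072),(460,461,.072)):
    p=P(*q);print(q,p,"along",(p-m)@u,"across",(p-m)@v)
```

```text
(332, 293, 0.072) [ 0.4536 -0.3475] along -0.037423117744957775 across -0.04608917348447574
(462, 291, 0.072) [ 0.4964 -0.2648] along -0.03663985712979596 across 0.04705434998260301
(340, 274, 0) [ 0.4565 -0.3519] along -0.03276831293488935 across -0.04870222897061181
(454, 273, 0) [ 0.5035 -0.2628] along -0.031213774007201867 across 0.05202128850215972
(341, 464, 0.072) [ 0.583  -0.4153] along 0.10871486411942012 across -0.04802234338041829
(460, 461, 0.072) [ 0.6265 -0.3285] along 0.1081932686896171 across 0.04903776087417916
```

```bash
python3 -m inch '[{"tx":0,"ty":0.43,"tz":0,"wx":0,"wy":0,"wz":-0.025,"hand":1},{"tx":0,"ty":0,"tz":3,"wx":0,"wy":0,"wz":0,"hand":1},{"tx":0,"ty":0,"tz":3.5,"wx":0,"wy":0,"wz":0,"hand":1},{"tx":0,"ty":0,"tz":3.5,"wx":0,"wy":0,"wz":0,"hand":1},{"tx":0,"ty":0,"tz":2,"wx":0,"wy":0,"wz":0,"hand":1}]'
python3 - <<'E'
from h import *
np.set_printoptions(precision=3,suppress=True)
st=r.state(); print(st["eef_pos"],fwd(np.array([.461,-.2995,.022])-st["eef_pos"]))
M=R.from_rotvec(st["tcp_rot"]).as_matrix(); print("yaw",np.arctan2(-M[1,0],-M[0,0]))
E
```

```text
time: 12.07
eef_pos: [0.459, -0.2975, 0.0938]
tcp_rot: [-0.729, -3.051, -0.004]
contact_force: [-0.3, -0.2, -0.0]
finger_gap: 0.999
grip_force: 0.0
[ 0.459 -0.298  0.094] [-0.302 -0.098  7.176]
yaw -0.4691289247880204
```

```bash
python3 -m inch '[{"tx":0,"ty":0,"tz":3,"wx":0,"wy":0,"wz":0,"hand":1},{"tx":0,"ty":0,"tz":2.7,"wx":0,"wy":0,"wz":0,"hand":1},{"tx":0,"ty":0,"tz":1.3,"wx":0,"wy":0,"wz":0,"hand":1},{"tx":0,"ty":0,"tz":0,"wx":0,"wy":0,"wz":0,"hand":1},{"tx":0,"ty":0,"tz":0,"wx":0,"wy":0,"wz":0,"hand":-1}]'
python3 -m inch '[{"tx":0,"ty":0,"tz":0,"wx":0,"wy":0,"wz":0,"hand":-1},{"tx":0,"ty":0,"tz":0,"wx":0,"wy":0,"wz":0,"hand":-1},{"tx":0,"ty":0,"tz":0,"wx":0,"wy":0,"wz":0,"hand":-1},{"tx":0,"ty":0,"tz":0,"wx":0,"wy":0,"wz":0,"hand":-1},{"tx":0,"ty":0,"tz":0,"wx":0,"wy":0,"wz":0,"hand":-1}]'
python3 -m inch '[{"tx":0,"ty":0,"tz":-0.5,"wx":0,"wy":0,"wz":0,"hand":-1},{"tx":0,"ty":0,"tz":-0.8,"wx":0,"wy":0,"wz":0,"hand":-1},{"tx":0,"ty":0,"tz":-0.7,"wx":0,"wy":0,"wz":0,"hand":-1},{"tx":0,"ty":0,"tz":0,"wx":0,"wy":0,"wz":0,"hand":-1},{"tx":0,"ty":0,"tz":0,"wx":0,"wy":0,"wz":0,"hand":-1}]'
python3 -c "
from h import *
print(r.state()['moment'])"
```

```text
time: 12.48
eef_pos: [0.4606, -0.2991, 0.0278]
tcp_rot: [-0.732, -3.054, -0.001]
contact_force: [0.5, 0.0, 0.2]
finger_gap: 0.884
grip_force: 0.0
time: 12.9
eef_pos: [0.4619, -0.3004, 0.0303]
tcp_rot: [0.732, 3.052, -0.003]
contact_force: [-1.3, 1.7, 7.4]
finger_gap: 0.492
grip_force: 60.1
time: 13.32
eef_pos: [0.4609, -0.2995, 0.0485]
tcp_rot: [0.732, 3.054, -0.001]
contact_force: [-0.3, 0.1, -2.6]
finger_gap: 0.494
grip_force: 61.0
[ 0.07233927  0.13105966 -0.00752706]
```

Lifted with about 2.6 N, so the pin is fully held without sagging. Raising it clear, then over to the free worktop.

```bash
python3 -m inch '[{"tx":0,"ty":0,"tz":-1,"wx":0,"wy":0,"wz":0,"hand":-1},{"tx":0,"ty":0,"tz":-1.8,"wx":0,"wy":0,"wz":0,"hand":-1},{"tx":0,"ty":0,"tz":-2,"wx":0,"wy":0,"wz":0,"hand":-1},{"tx":0,"ty":0,"tz":-2,"wx":0,"wy":0,"wz":0,"hand":-1},{"tx":0,"ty":0,"tz":-1.2,"wx":0,"wy":0,"wz":0,"hand":-1}]'
python3 -m inch '[{"tx":1,"ty":1.3,"tz":0,"wx":0,"wy":0,"wz":0,"hand":-1},{"tx":1.8,"ty":2.3,"tz":0,"wx":0,"wy":0,"wz":0,"hand":-1},{"tx":1.8,"ty":2.3,"tz":0,"wx":0,"wy":0,"wz":0,"hand":-1},{"tx":1.8,"ty":2.3,"tz":0,"wx":0,"wy":0,"wz":0,"hand":-1},{"tx":1.8,"ty":2.3,"tz":0,"wx":0,"wy":0,"wz":0,"hand":-1}]'
python3 -m inch '[{"tx":1.8,"ty":2.3,"tz":0,"wx":0,"wy":0,"wz":0,"hand":-1},{"tx":1,"ty":1.5,"tz":0,"wx":0,"wy":0,"wz":0,"hand":-1},{"tx":0,"ty":0,"tz":0,"wx":0,"wy":0,"wz":-0.06,"hand":-1},{"tx":0,"ty":0,"tz":0,"wx":0,"wy":0,"wz":-0.09,"hand":-1},{"tx":0,"ty":0,"tz":0,"wx":0,"wy":0,"wz":-0.1,"hand":-1}]'
python3 -m inch '[{"tx":0,"ty":0,"tz":0,"wx":0,"wy":0,"wz":-0.1,"hand":-1},{"tx":0,"ty":0,"tz":0,"wx":0,"wy":0,"wz":-0.08,"hand":-1},{"tx":0,"ty":0,"tz":0,"wx":0,"wy":0,"wz":-0.04,"hand":-1},{"tx":0,"ty":0,"tz":0,"wx":0,"wy":0,"wz":0,"hand":-1},{"tx":0,"ty":0,"tz":0,"wx":0,"wy":0,"wz":0,"hand":-1}]'
python3 - <<'E'
from h import *
np.set_printoptions(precision=3,suppress=True)
a=save("side","d6"); w=save("wrist","w6")
print(r.state()["joint_positions"])
c=cv2.resize(a[130:280,180:330],(400,400),interpolation=3)
save("x","m6",np.hstack([c,cv2.copyMakeBorder(cv2.resize(w,(400,300)),0,100,0,0,0)]))
E
```

```text
time: 13.73
eef_pos: [0.4613, -0.2998, 0.1304]
tcp_rot: [0.732, 3.053, -0.002]
contact_force: [0.5, -0.2, -2.0]
finger_gap: 0.491
grip_force: 61.1
time: 14.15
eef_pos: [0.4344, -0.1672, 0.1276]
tcp_rot: [-0.734, -3.054, -0.001]
contact_force: [0.1, 0.1, -1.8]
finger_gap: 0.492
grip_force: 61.2
time: 14.57
eef_pos: [0.4271, -0.1213, 0.1277]
tcp_rot: [-0.337, -3.123, -0.0]
contact_force: [-0.4, -0.0, -3.2]
finger_gap: 0.495
grip_force: 61.3
time: 14.98
eef_pos: [0.4272, -0.1218, 0.1277]
tcp_rot: [-0.003, -3.141, -0.0]
contact_force: [0.7, 0.2, -2.3]
finger_gap: 0.497
grip_force: 61.3
[-0.446 -0.315  2.123 -0.     1.334 -2.015]
```

View pics/m6.png

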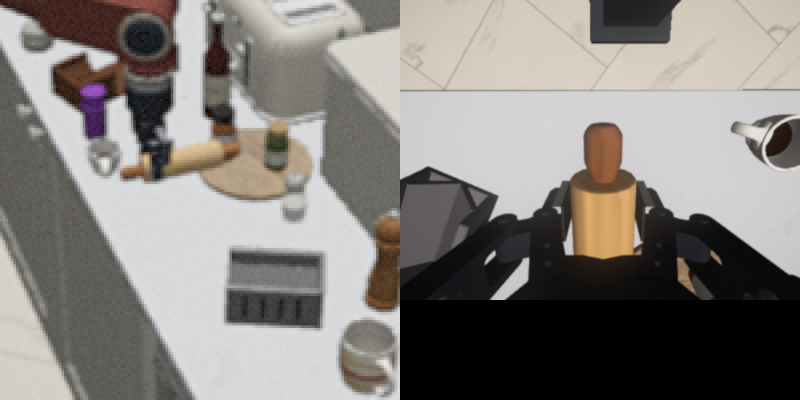

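The pin is held level along world x above free worktop, with nothing beneath it. Lowering.

```bash
python3 -m inch '[{"tx":0,"ty":0,"tz":2,"wx":0,"wy":0,"wz":0,"hand":-1},{"tx":0,"ty":0,"tz":3,"wx":0,"wy":0,"wz":0,"hand":-1},{"tx":0,"ty":0,"tz":3,"wx":0,"wy":0,"wz":0,"hand":-1},{"tx":0,"ty":0,"tz":2,"wx":0,"wy":0,"wz":0,"hand":-1},{"tx":0,"ty":0,"tz":0.5,"wx":0,"wy":0,"wz":0,"hand":-1}]'
python3 -m inch '[{"tx":0,"ty":0,"tz":0.3,"wx":0,"wy":0,"wz":0,"hand":-1},{"tx":0,"ty":0,"tz":0.2,"wx":0,"wy":0,"wz":0,"hand":-1},{"tx":0,"ty":0,"tz":0.2,"wx":0,"wy":0,"wz":0,"hand":-1},{"tx":0,"ty":0,"tz":0.1,"wx":0,"wy":0,"wz":0,"hand":-1},{"tx":0,"ty":0,"tz":0,"wx":0,"wy":0,"wz":0,"hand":-1}]'
```

```text
time: 15.5
eef_pos: [0.4242, -0.1205, 0.0188]
tcp_rot: [-0.002, -3.134, -0.005]
contact_force: [-0.7, -0.2, -3.2]
finger_gap: 0.496
grip_force: 61.3
time: 15.92
eef_pos: [0.4283, -0.1223, 0.0159]
tcp_rot: [0.001, 3.14, -0.001]
contact_force: [0.3, -0.1, -2.6]
finger_gap: 0.491
grip_force: 61.3
```

```bash
python3 -m inch '[{"tx":0,"ty":0,"tz":0.15,"wx":0,"wy":0,"wz":0,"hand":-1},{"tx":0,"ty":0,"tz":0.15,"wx":0,"wy":0,"wz":0,"hand":-1},{"tx":0,"ty":0,"tz":0.1,"wx":0,"wy":0,"wz":0,"hand":-1},{"tx":0,"ty":0,"tz":0,"wx":0,"wy":0,"wz":0,"hand":-1},{"tx":0,"ty":0,"tz":0,"wx":0,"wy":0,"wz":0,"hand":-1}]'
```

```text
time: 16.33
eef_pos: [0.4278, -0.1222, 0.0115]
tcp_rot: [0.001, 3.141, -0.001]
contact_force: [-2.7, 0.4, 3.9]
finger_gap: 0.493
grip_force: 62.0
```

```bash
python3 -m inch '[{"tx":0,"ty":0,"tz":0.1,"wx":0,"wy":0,"wz":0,"hand":-1},{"tx":0,"ty":0,"tz":0,"wx":0,"wy":0,"wz":0,"hand":-1},{"tx":0,"ty":0,"tz":0,"wx":0,"wy":0,"wz":0,"hand":0.1},{"tx":0,"ty":0,"tz":0,"wx":0,"wy":0,"wz":0,"hand":0.3},{"tx":0,"ty":0,"tz":0,"wx":0,"wy":0,"wz":0,"hand":1}]'
python3 -m inch '[{"tx":0,"ty":0,"tz":0,"wx":0,"wy":0,"wz":0,"hand":1},{"tx":0,"ty":0,"tz":0,"wx":0,"wy":0,"wz":0,"hand":1},{"tx":0,"ty":0,"tz":-2,"wx":0,"wy":0,"wz":0,"hand":1},{"tx":0,"ty":0,"tz":-4,"wx":0,"wy":0,"wz":0,"hand":1},{"tx":0,"ty":0,"tz":-4,"wx":0,"wy":0,"wz":0,"hand":1}]'
python3 -m inch '[{"tx":0,"ty":0,"tz":-4,"wx":0,"wy":0,"wz":0,"hand":1},{"tx":0,"ty":0,"tz":-4,"wx":0,"wy":0,"wz":0,"hand":1},{"tx":-2,"ty":0,"tz":0,"wx":0,"wy":0,"wz":0,"hand":1},{"tx":-2,"ty":0,"tz":0,"wx":0,"wy":0,"wz":0,"hand":1},{"tx":0,"ty":0,"tz":0,"wx":0,"wy":0,"wz":0,"hand":1}]'
python3 - <<'E'
from h import *
np.set_printoptions(precision=3,suppress=True)
st=r.state(); a=save("wrist","w7"); print(st["eef_pos"])
for m in models.mark_of("pin","wrist")[:2]: print(round(m["p"],2),np.array(m["xy"]),atz("wrist",m["xy"],.022,st))
# segment barrel + handles by colour: saturated orange/brown
h=cv2.cvtColor(a,cv2.COLOR_RGB2HSV); k=((h[...,0]<22)&(h[...,1]>105)&(h[...,2]>60)).astype(np.uint8)
n,l,s,c=cv2.connectedComponentsWithStats(k)
for i in np.argsort(-s[1:,4])[:4]+1: print(s[i],c[i])
save("wrist","w7b",cv2.resize(a,None,fx=1.5,fy=1.5,interpolation=3))
E
```

```text
time: 16.75
eef_pos: [0.4276, -0.1219, 0.0098]
tcp_rot: [0.001, 3.141, -0.0]
contact_force: [-0.6, -0.5, -0.4]
finger_gap: 0.774
grip_force: 0.0
time: 17.17
eef_pos: [0.4256, -0.1211, 0.1089]
tcp_rot: [-0.001, -3.137, -0.004]
contact_force: [2.6, -1.0, -0.3]
finger_gap: 1.002
grip_force: 0.0
time: 17.58
eef_pos: [0.47, -0.1223, 0.1914]
tcp_rot: [0.0, 3.138, -0.002]
contact_force: [0.1, -0.4, 0.2]
finger_gap: 0.998
grip_force: 0.0
[ 0.47  -0.122  0.191]
0.93 [259.  179.2] [ 0.475 -0.124  0.022]
[ 242   89   37  172 4908] [260.456 174.89 ]
[275 310  49  18 235] [299.46  321.179]
[325 310  29  14 168] [340.119 315.804]
[292 295  33  11 100] [307.41 300.45]
```

View pics/w7b.png

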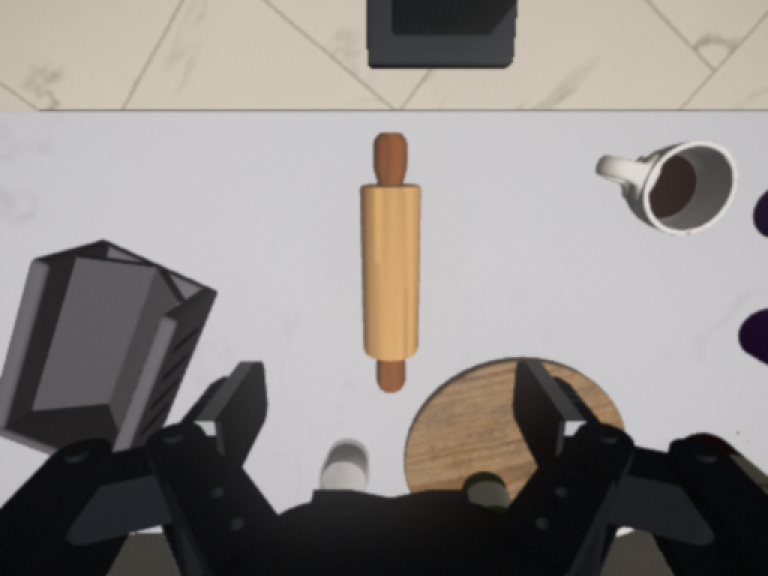

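The pin lies still on free worktop. Its tips are at (390,132) and (391,392), and its barrel runs from (390,185) to (391,357).

Run:
```python
from h import *
np.set_printoptions(precision=4,suppress=True)
P=lambda u,v,z:atz("wrist",(u/1.5,v/1.5),z)[:2]
a,b,c,d=P(390,132,.022),P(391,391,.022),P(390.5,185,.035),P(391,359,.033)
for p,q in((a,b),(c,d)): print(p,q,np.linalg.norm(q-p),(p+q)/2,np.arctan2(*(q-p)[::-1]))
m=((a+b)/2+(c+d)/2)/2; st=r.state(); print(m,fwd(np.r_[m,.006]-st["eef_pos"]))
```

```text
[ 0.3737 -0.1218] [ 0.5751 -0.1208] 0.20145365788298453 [ 0.4744 -0.1213] 0.005010795535039974
[ 0.4087 -0.1214] [ 0.5407 -0.1209] 0.13197661793878984 [ 0.4747 -0.1212] 0.004247191213632253
[ 0.4746 -0.1212] [-0.7539  0.051  18.3304]
```

```bash
python3 -m inch '[{"tx":-0.5,"ty":0.05,"tz":2,"wx":0,"wy":0,"wz":0,"hand":1},{"tx":0,"ty":0,"tz":4,"wx":0,"wy":0,"wz":0,"hand":1},{"tx":0,"ty":0,"tz":4,"wx":0,"wy":0,"wz":0,"hand":1},{"tx":0,"ty":0,"tz":3,"wx":0,"wy":0,"wz":0,"hand":1},{"tx":0,"ty":0,"tz":0,"wx":0,"wy":0,"wz":0,"hand":1}]'
python3 -m inch '[{"tx":0,"ty":0,"tz":2.5,"wx":0,"wy":0,"wz":0,"hand":1},{"tx":0,"ty":0,"tz":2,"wx":0,"wy":0,"wz":0,"hand":1},{"tx":0,"ty":0,"tz":0.5,"wx":0,"wy":0,"wz":0,"hand":1},{"tx":0,"ty":0,"tz":0,"wx":0,"wy":0,"wz":0,"hand":1},{"tx":0,"ty":0,"tz":0,"wx":0,"wy":0,"wz":0,"hand":1}]'
```

```text
time: 18.1
eef_pos: [0.4657, -0.1189, 0.0518]
tcp_rot: [-0.002, -3.127, -0.009]
contact_force: [-0.9, 1.3, -1.7]
finger_gap: 1.002
grip_force: 0.0
time: 18.52
eef_pos: [0.4731, -0.1218, 0.0113]
tcp_rot: [0.001, 3.14, -0.001]
contact_force: [0.2, 0.3, 0.5]
finger_gap: 0.999
grip_force: 0.0
```

```bash
python3 -m inch '[{"tx":-0.15,"ty":0.05,"tz":0,"wx":0,"wy":0,"wz":0,"hand":0.5},{"tx":0,"ty":0,"tz":0,"wx":0,"wy":0,"wz":0,"hand":-1},{"tx":0,"ty":0,"tz":0,"wx":0,"wy":0,"wz":0,"hand":-1},{"tx":0,"ty":0,"tz":0,"wx":0,"wy":0,"wz":0,"hand":-1},{"tx":0,"ty":0,"tz":0,"wx":0,"wy":0,"wz":0,"hand":-1}]'
python3 -m inch '[{"tx":0,"ty":0,"tz":0,"wx":0,"wy":0,"wz":0,"hand":-1},{"tx":0,"ty":0,"tz":0,"wx":0,"wy":0,"wz":0,"hand":-1},{"tx":0,"ty":0,"tz":0,"wx":0,"wy":0,"wz":0,"hand":-1},{"tx":0,"ty":0,"tz":-1,"wx":0,"wy":0,"wz":0,"hand":-1},{"tx":0,"ty":0,"tz":-2,"wx":0,"wy":0,"wz":0,"hand":-1}]'
python3 -m inch '[{"tx":0,"ty":0,"tz":-3,"wx":0,"wy":0,"wz":0,"hand":-1},{"tx":0,"ty":0,"tz":-3.5,"wx":0,"wy":0,"wz":0,"hand":-1},{"tx":0,"ty":0,"tz":-3.5,"wx":0,"wy":0,"wz":0,"hand":-1},{"tx":0,"ty":0,"tz":-2.5,"wx":0,"wy":0,"wz":0,"hand":-1},{"tx":0,"ty":0,"tz":-1,"wx":0,"wy":0,"wz":0,"hand":-1}]'
python3 -c "
from h import *
print(r.state()['moment'])"
```

```text
time: 18.93
eef_pos: [0.4749, -0.1214, 0.0114]
tcp_rot: [0.001, 3.14, -0.001]
contact_force: [-1.4, 0.9, 6.4]
finger_gap: 0.495
grip_force: 60.9
time: 19.35
eef_pos: [0.4712, -0.1198, 0.0376]
tcp_rot: [-0.001, -3.135, -0.004]
contact_force: [0.0, -0.6, -1.8]
finger_gap: 0.494
grip_force: 61.4
time: 19.77
eef_pos: [0.4758, -0.1217, 0.18]
tcp_rot: [0.001, 3.135, -0.005]
contact_force: [0.4, 0.1, -1.5]
finger_gap: 0.491
grip_force: 61.4
[-0.05564759 -0.00263438 -0.03287795]
```

```bash
python3 -m inch '[{"tx":0,"ty":1.5,"tz":0,"wx":0,"wy":0,"wz":0,"hand":-1},{"tx":0,"ty":3,"tz":0,"wx":0,"wy":0,"wz":0,"hand":-1},{"tx":0,"ty":3.5,"tz":0,"wx":0,"wy":0,"wz":0,"hand":-1},{"tx":0,"ty":3.5,"tz":0,"wx":0,"wy":0,"wz":0,"hand":-1},{"tx":0,"ty":3.5,"tz":0,"wx":0,"wy":0,"wz":0,"hand":-1}]'
python3 -m inch '[{"tx":0,"ty":3.5,"tz":0,"wx":0,"wy":0,"wz":0,"hand":-1},{"tx":0,"ty":3.5,"tz":0,"wx":0,"wy":0,"wz":0,"hand":-1},{"tx":0,"ty":3.5,"tz":0,"wx":0,"wy":0,"wz":0,"hand":-1},{"tx":0,"ty":3.5,"tz":0,"wx":0,"wy":0,"wz":0,"hand":-1},{"tx":0,"ty":3.5,"tz":0,"wx":0,"wy":0,"wz":0,"hand":-1}]'
python3 -m inch '[{"tx":0,"ty":3.5,"tz":0,"wx":0,"wy":0,"wz":0,"hand":-1},{"tx":0,"ty":3.5,"tz":0,"wx":0,"wy":0,"wz":0,"hand":-1},{"tx":0,"ty":3.5,"tz":0,"wx":0,"wy":0,"wz":0,"hand":-1},{"tx":0,"ty":2,"tz":0,"wx":0,"wy":0,"wz":0,"hand":-1},{"tx":0,"ty":0,"tz":0,"wx":0,"wy":0,"wz":0,"hand":-1}]'
python3 -m inch '[{"tx":0,"ty":0,"tz":0,"wx":0,"wy":0,"wz":-0.05,"hand":-1},{"tx":0,"ty":0,"tz":0,"wx":0,"wy":0,"wz":-0.08,"hand":-1},{"tx":0,"ty":0,"tz":0,"wx":0,"wy":0,"wz":-0.1,"hand":-1},{"tx":0,"ty":0,"tz":0,"wx":0,"wy":0,"wz":-0.08,"hand":-1},{"tx":0,"ty":0,"tz":0,"wx":0,"wy":0,"wz":0,"hand":-1}]'
python3 - <<'E'
from h import *
np.set_printoptions(precision=4,suppress=True)
st=r.state(); M=R.from_rotvec(st["tcp_rot"]).as_matrix(); print("yaw",np.arctan2(-M[1,0],-M[0,0]),st["joint_positions"])
print(fwd(np.array([.527,.336,.18])-st["eef_pos"]))
E
```

```text
time: 20.18
eef_pos: [0.4727, 0.0304, 0.1732]
tcp_rot: [-0.003, -3.139, -0.0]
contact_force: [1.4, -0.2, -1.9]
finger_gap: 0.491
grip_force: 61.5
time: 20.6
eef_pos: [0.4727, 0.2055, 0.1732]
tcp_rot: [-0.001, -3.139, 0.001]
contact_force: [0.2, -0.2, -2.5]
finger_gap: 0.492
grip_force: 61.5
time: 21.02
eef_pos: [0.4727, 0.3321, 0.173]
tcp_rot: [0.005, -3.139, -0.0]
contact_force: [-1.1, -1.1, -2.0]
finger_gap: 0.494
grip_force: 61.7
time: 21.43
eef_pos: [0.4735, 0.3279, 0.1732]
tcp_rot: [0.484, -3.101, 0.002]
contact_force: [0.2, 0.5, -2.5]
finger_gap: 0.49
grip_force: 61.7
yaw 0.3099235453153672 [ 0.4766 -0.0187  1.7837 -0.0004  1.3796 -1.4041]
[-5.3392 -0.8562 -0.6899]
```

```bash
python3 -m inch '[{"tx":-1.3,"ty":-0.2,"tz":0,"wx":0,"wy":0,"wz":0,"hand":-1},{"tx":-2.5,"ty":-0.4,"tz":1,"wx":0,"wy":0,"wz":0,"hand":-1},{"tx":-1.5,"ty":-0.25,"tz":2,"wx":0,"wy":0,"wz":0,"hand":-1},{"tx":0,"ty":0,"tz":2.5,"wx":0,"wy":0,"wz":0,"hand":-1},{"tx":0,"ty":0,"tz":0,"wx":0,"wy":0,"wz":0,"hand":-1}]'
python3 -m inch '[{"tx":0,"ty":0,"tz":1.5,"wx":0,"wy":0,"wz":0,"hand":-1},{"tx":0,"ty":0,"tz":0.5,"wx":0,"wy":0,"wz":0,"hand":-1},{"tx":0,"ty":0,"tz":0,"wx":0,"wy":0,"wz":0,"hand":-1},{"tx":0,"ty":0,"tz":0,"wx":0,"wy":0,"wz":0,"hand":-1},{"tx":0,"ty":0,"tz":0,"wx":0,"wy":0,"wz":0,"hand":-1}]'
python3 - <<'E'
from h import *
np.set_printoptions(precision=4,suppress=True)
st=r.state(); a=save("wrist","w8"); b=save("scene","s8"); save("side","d8")
M=R.from_rotvec(st["tcp_rot"]).as_matrix(); print("yaw",np.arctan2(-M[1,0],-M[0,0]))
print(fwd(np.array([.527,.336,.09])-st["eef_pos"]))
w=cv2.resize(a[0:288,128:384],(711,800)[:1]+(800,)) if 0 else cv2.resize(a[0:300,96:416],(640,600),interpolation=3)
save("x","w8b",w)
E
```

```text
time: 21.85
eef_pos: [0.5243, 0.3344, 0.113]
tcp_rot: [0.477, -3.094, 0.006]
contact_force: [-1.8, 0.1, -3.8]
finger_gap: 0.492
grip_force: 61.7
time: 22.27
eef_pos: [0.5277, 0.3373, 0.1011]
tcp_rot: [-0.483, 3.103, 0.001]
contact_force: [-0.2, 0.7, -1.9]
finger_gap: 0.499
grip_force: 61.8
yaw 0.30893863841739294
[ 0.1104 -0.1005  1.1145]
```

View pics/w8b.png

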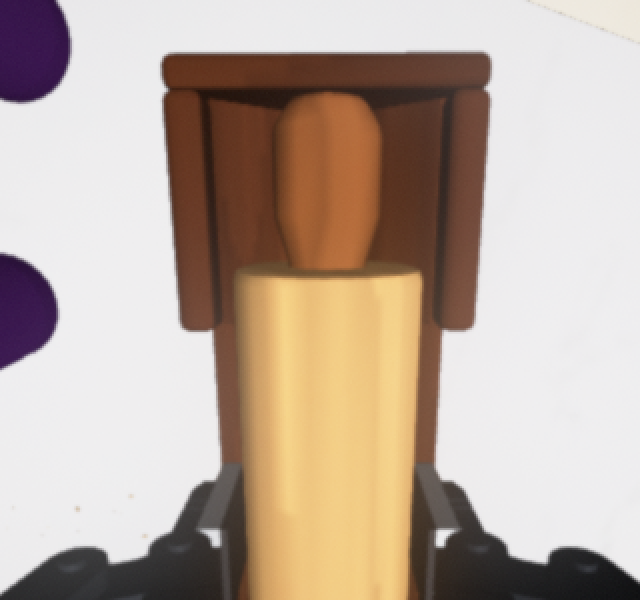

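The view shows the pin over the rest. The near end board's inner edge is at row 88, the cheeks end at row 329, the handle tip is at (328,93) and the barrel end at (328,268). Checking the fit in numbers.

Run:
```python
from h import *
np.set_printoptions(precision=4,suppress=True)
st=r.state(); M=R.from_rotvec(st["tcp_rot"]).as_matrix()
def P(u,v,z):
    p=atz("wrist",(u/2+96,v/2),z); q=M.T@(p-st["eef_pos"]); return np.array([-q[0],q[1]])*1000 # mm from TCP: along pin (away from robot), tool y
ax=st["eef_pos"][2]+.011
for n,q in dict(tip=(328,93,ax),barrelEndL=(236,272,ax),barrelEndR=(421,270,ax),barrelTop=(328,264,ax+.02),barL=(246,560,ax),barR=(414,560,ax),
  boardInL=(164,89,.06),boardInR=(490,88,.06),boardOutL=(163,56,.06),boardOutR=(490,55,.06),cheekL=(181,329,.062),cheekR=(475,328,.062)).items(): print(n,P(*q))
```

```text
tip [-98.2802  -0.4764]
barrelEndL [-60.9773 -21.6575]
barrelEndR [-61.4611  21.01  ]
barrelTop [-64.3789  -0.48  ]
barL [ 15.6223 -22.4907]
barR [15.6207 22.8994]
boardInL [-109.2301  -48.7004]
boardInR [-109.5944   47.3674]
boardOutL [-117.8606  -48.2728]
boardOutR [-118.2208   46.6378]
cheekL [-37.915 -48.503]
cheekR [-38.3037  47.9186]
```

```bash
python3 -m inch '[{"tx":0.2,"ty":0,"tz":1,"wx":0,"wy":0,"wz":0,"hand":-1},{"tx":0,"ty":0,"tz":1.5,"wx":0,"wy":0,"wz":0,"hand":-1},{"tx":0,"ty":0,"tz":1.5,"wx":0,"wy":0,"wz":0,"hand":-1},{"tx":0,"ty":0,"tz":1,"wx":0,"wy":0,"wz":0,"hand":-1},{"tx":0,"ty":0,"tz":0.5,"wx":0,"wy":0,"wz":0,"hand":-1}]'
python3 -m inch '[{"tx":0,"ty":0,"tz":0.5,"wx":0,"wy":0,"wz":0,"hand":-1},{"tx":0,"ty":0,"tz":0.3,"wx":0,"wy":0,"wz":0,"hand":-1},{"tx":0,"ty":0,"tz":0.2,"wx":0,"wy":0,"wz":0,"hand":-1},{"tx":0,"ty":0,"tz":0,"wx":0,"wy":0,"wz":0,"hand":-1},{"tx":0,"ty":0,"tz":0,"wx":0,"wy":0,"wz":0,"hand":-1}]'
```

```text
time: 22.83
eef_pos: [0.524, 0.3358, 0.0423]
tcp_rot: [0.483, -3.101, 0.002]
contact_force: [-0.6, 0.8, -2.9]
finger_gap: 0.498
grip_force: 61.8
time: 23.25
eef_pos: [0.5259, 0.3366, 0.0354]
tcp_rot: [-0.484, 3.103, 0.0]
contact_force: [-0.6, 0.1, -2.0]
finger_gap: 0.492
grip_force: 61.8
```

```bash
python3 -m inch '[{"tx":0,"ty":0,"tz":0.15,"wx":0,"wy":0,"wz":0,"hand":-1},{"tx":0,"ty":0,"tz":0.15,"wx":0,"wy":0,"wz":0,"hand":-1},{"tx":0,"ty":0,"tz":0.1,"wx":0,"wy":0,"wz":0,"hand":-1},{"tx":0,"ty":0,"tz":0,"wx":0,"wy":0,"wz":0,"hand":-1},{"tx":0,"ty":0,"tz":0,"wx":0,"wy":0,"wz":0,"hand":-1}]'
python3 -c "
from h import *
print(r.state()['moment'])"
```

```text
time: 23.67
eef_pos: [0.5254, 0.3365, 0.0308]
tcp_rot: [0.484, -3.104, 0.0]
contact_force: [0.6, 0.7, -1.5]
finger_gap: 0.494
grip_force: 61.8
[-0.07349547 -0.02756243  0.04893725]
```

```bash
python3 -m inch '[{"tx":0,"ty":0,"tz":0.1,"wx":0,"wy":0,"wz":0,"hand":-1},{"tx":0,"ty":0,"tz":0.1,"wx":0,"wy":0,"wz":0,"hand":-1},{"tx":0,"ty":0,"tz":0,"wx":0,"wy":0,"wz":0,"hand":-1},{"tx":0,"ty":0,"tz":0,"wx":0,"wy":0,"wz":0,"hand":-1},{"tx":0,"ty":0,"tz":0,"wx":0,"wy":0,"wz":0,"hand":-1}]'
python3 -c "
from h import *
print(r.state()['moment'])"
```

```text
time: 24.08
eef_pos: [0.5256, 0.3365, 0.0305]
tcp_rot: [0.484, -3.104, 0.001]
contact_force: [-3.8, -1.9, 6.3]
finger_gap: 0.49
grip_force: 62.9
[-0.38713138  0.69440184  0.11091174]
```

```bash
python3 -m inch '[{"tx":0,"ty":0,"tz":0.1,"wx":0,"wy":0,"wz":0,"hand":-1},{"tx":0,"ty":0,"tz":0.1,"wx":0,"wy":0,"wz":0,"hand":-1},{"tx":0,"ty":0,"tz":0,"wx":0,"wy":0,"wz":0,"hand":-1},{"tx":0,"ty":0,"tz":0,"wx":0,"wy":0,"wz":0,"hand":-1},{"tx":0,"ty":0,"tz":0,"wx":0,"wy":0,"wz":0,"hand":-1}]'
python3 -c "
from h import *
print(r.state()['moment'])"
```

```text
time: 24.5
eef_pos: [0.5256, 0.3365, 0.0304]
tcp_rot: [0.484, -3.103, 0.001]
contact_force: [-8.9, -5.9, 16.6]
finger_gap: 0.494
grip_force: 63.9
[-0.83839144  1.4880868   0.08753835]
```

The TCP stopped 19 mm above its height on the worktop, as expected for a seated pin (41 against 22 mm), and the tool is still vertical. I'll ease the load, then open.

```bash
python3 -m inch '[{"tx":0,"ty":0,"tz":-0.15,"wx":0,"wy":0,"wz":0,"hand":-1},{"tx":0,"ty":0,"tz":0,"wx":0,"wy":0,"wz":0,"hand":-1},{"tx":0,"ty":0,"tz":0,"wx":0,"wy":0,"wz":0,"hand":-1},{"tx":0,"ty":0,"tz":0,"wx":0,"wy":0,"wz":0,"hand":-1},{"tx":0,"ty":0,"tz":0,"wx":0,"wy":0,"wz":0,"hand":0}]'
python3 -m inch '[{"tx":0,"ty":0,"tz":0,"wx":0,"wy":0,"wz":0,"hand":0.3},{"tx":0,"ty":0,"tz":0,"wx":0,"wy":0,"wz":0,"hand":1},{"tx":0,"ty":0,"tz":0,"wx":0,"wy":0,"wz":0,"hand":1},{"tx":0,"ty":0,"tz":0,"wx":0,"wy":0,"wz":0,"hand":1},{"tx":0,"ty":0,"tz":0,"wx":0,"wy":0,"wz":0,"hand":1}]'
python3 -m inch '[{"tx":0,"ty":0,"tz":-2,"wx":0,"wy":0,"wz":0,"hand":1},{"tx":0,"ty":0,"tz":-4,"wx":0,"wy":0,"wz":0,"hand":1},{"tx":0,"ty":0,"tz":-4,"wx":0,"wy":0,"wz":0,"hand":1},{"tx":0,"ty":0,"tz":-4,"wx":0,"wy":0,"wz":0,"hand":1},{"tx":0,"ty":0,"tz":-3,"wx":0,"wy":0,"wz":0,"hand":1}]'
python3 -m inch '[{"tx":0,"ty":0,"tz":0,"wx":0,"wy":0,"wz":0,"hand":1},{"tx":0,"ty":0,"tz":0,"wx":0,"wy":0,"wz":0,"hand":1},{"tx":0,"ty":0,"tz":0,"wx":0,"wy":0,"wz":0,"hand":1},{"tx":0,"ty":0,"tz":0,"wx":0,"wy":0,"wz":0,"hand":1},{"tx":0,"ty":0,"tz":0,"wx":0,"wy":0,"wz":0,"hand":1}]'
python3 - <<'E'
from h import *
np.set_printoptions(precision=4,suppress=True)
st=r.state(); a=save("wrist","w9")
M=R.from_rotvec(st["tcp_rot"]).as_matrix()
h=cv2.cvtColor(a,cv2.COLOR_RGB2HSV); k=((h[...,0]<22)&(h[...,1]>90)&(h[...,2]>150)).astype(np.uint8)
n,l,s,c=cv2.connectedComponentsWithStats(k); i=1+np.argmax(s[1:,4]); print(s[i],c[i])
ys,xs=np.where(l==i); 
for y in(s[i][1]+8,s[i][1]+s[i][3]-8):
    q=xs[ys==y]; p=atz("wrist",(q.mean(),y),.041,st); w=M.T@(p-st["eef_pos"]); print(y,q.min(),q.max(),p,w*1000)
for t,z in dict(pin=.041,rest_seat=.041,rest=0).items():
  for m in models.mark_of(t,"wrist")[:2]: print(t,round(m["p"],2),m["xy"],atz("wrist",m["xy"],z,st))
camera("scene");camera("side")
for cam in("scene","side"):
  for t,z in dict(pin=.041,jar=.014).items():
    for m in models.mark_of(t,cam)[:3]: print(cam,t,round(m["p"],2),m["xy"],atz(cam,m["xy"],z))
E
```

```text
time: 24.92
eef_pos: [0.5257, 0.3365, 0.0303]
tcp_rot: [0.484, -3.104, 0.001]
contact_force: [-5.4, -3.3, 8.4]
finger_gap: 0.502
grip_force: 35.1
time: 25.33
eef_pos: [0.5255, 0.3365, 0.0282]
tcp_rot: [-0.484, 3.104, -0.0]
contact_force: [0.3, -0.6, -0.2]
finger_gap: 1.0
grip_force: 0.0
time: 25.75
eef_pos: [0.5263, 0.3369, 0.2023]
tcp_rot: [-0.483, 3.1, 0.002]
contact_force: [0.7, 0.6, 1.1]
finger_gap: 1.003
grip_force: 0.0
time: 26.17
eef_pos: [0.5244, 0.3359, 0.1957]
tcp_rot: [0.483, -3.1, 0.002]
contact_force: [-0.4, 0.5, -0.7]
finger_gap: 1.0
grip_force: 0.0
[ 242   86   39  181 5435] [260.8657 178.2147]
94 253 269 [0.4406 0.31   0.041 ] [ 87.0289   0.9035 155.059 ]
259 254 268 [0.617  0.3668 0.041 ] [-98.2388   1.3102 154.2925]
pin 0.91 [257.2, 183.3] [0.5298 0.3343 0.041 ]
rest_seat 0.32 [261.7, 182.5] [0.5274 0.3388 0.041 ]
scene pin 0.64 [179.9, 185.0] [0.5221 0.3335 0.041 ]
scene jar 0.85 [211.7, 203.7] [0.5139 0.1704 0.014 ]
scene jar 0.75 [196.8, 214.9] [0.4256 0.17   0.014 ]
scene jar 0.62 [258.5, 199.0] [0.6354 0.0383 0.014 ]
side pin 0.7 [257.0, 235.1] [ 0.4487 -0.2943  0.041 ]
side jar 0.71 [214.6, 177.8] [0.43   0.1869 0.014 ]
side jar 0.62 [234.1, 173.0] [0.5304 0.1904 0.014 ]
side jar 0.58 [263.8, 187.5] [0.6167 0.0273 0.014 ]
```

The pin measures level and centred in the rest, and the jar still stands on the board. Handing in.

```bash
python3 -c "
from h import *
print(order.finish_job())"
```

```text
the job is handed in; nothing more can be done
None
```

I handed the job in at about 26 s: by my final measurements the orange-red jar stands upright on the round board and the rolling pin lies in both cradles of the rest; I did not get the judge's result.

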